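Open the terminal compartment of a zone controller

TASK

The pump panel's zone controller has to be wired: press in the snap tab beside its terminal cover until the cover springs loose, then push the cover by its upright lip, sliding it along its seat and away from the tab until it is right off the housing and has dropped onto the plywood just beyond, with the terminals bare. Press and push lightly with the fingers: do not grip, lift or carry the cover, and leave the loose things on the panel where they are.

Things in the scene. Friction and masses are not known exactly. Their poses are not given: they have to be found in the camera images.
- panel: Plywood backboard fixed flat on the bench, 340 (x) by 640 (y) by 12 mm thick; origin under its centre; its x axis points away from the robot (turned up to 0.45 rad), y to the left. A 22 mm copper pipe with a ball valve runs along its far edge (x = +138 mm, up to 95 mm above the bench); a pump stands at its left end.
- pump_top (a point): Centre of the top of the pump's motor, 136 mm above the bench; the pump is a fixed obstacle about 100 mm across, on a pipe that crosses the panel along its x axis.
- controller: Zone controller: white plastic housing 190 (x) by 110 (y) mm screwed flat on the panel; origin under its centre on the plywood's upper face, z up. Its x axis points the way the cover slides off (robot's right, the panel's -y). The half at negative x is closed, top 40 mm above the plywood, with the snap tab in a notch at its middle; the half at positive x is the terminal compartment under the cover.
- seat_end (a point): Middle of the open end of the cover's seat: controller x = 95, z = 34 mm, where the housing ends without a rim (32 mm end wall); the plywood beyond is clear. The cover lies on ledges 34 mm above the plywood between guide rims 42 mm high that end 22 mm before this point; two small lips (controller x = 2 to 14 mm, 43 mm high) hold its edges down until it has slid 14 mm.
- tab_pad (a point): Centre of the snap tab's finger pad while not pressed (this point stays with the housing). The pad is grey, ribbed, 27 (along controller x) by 30 mm, stands 6 mm proud of the housing top around it, and lies 17 mm to the negative-x side of the shut cover's end face.
- tab (a joint): Travel of the snap tab, straight down, m: 0 at rest, 0.007 at its stop. Spring: 3 N at first, 7 N at the stop. From about 4.5 mm its hook lets go of the cover; two leaf springs then push the cover about 8 mm along controller +x, where it stays, loose. Let go, the tab springs back up; it cannot catch the cover again as that is pushed on.
- cover: Terminal cover: loose grey plate 90 (x, slide direction) by 95 (y) by 4 mm, about 60 g; origin at the centre of its underside, at controller x = 45, z = 34 mm when shut; axes parallel to the controller's. A 64 mm wide, 4 mm thick upright lip stands along its tab end (x = -45 to -41 mm), top 20 mm above the plate's underside, 8 mm higher than the unpressed tab pad.
- cover_lip (a point): Middle of the lip's outer face (the face towards the tab, to be pushed), 12 mm above the plate's underside.
- flux_tin: Round flux tin with yellow lid, 53 mm across, 32 mm high, loose on the panel's near side; origin under its centre. Leave alone.
- elbow: Copper elbow fitting, 26 mm thick with legs about 60 mm, loose on the panel's near side; origin under its middle. Leave alone.
- union_nut: Brass union nut, 42 mm across, 28 mm high, loose on the panel's near side; origin under its centre. Leave alone.
- screwdriver: Terminal screwdriver lying near the panel's right end, about 175 mm long, black handle 22 mm thick; origin near its middle. Leave alone.

How it is judged (in metres and radians):
On the way, in this order (a step that is already met when the one before it is completed fails the run):
1. the snap tab is pressed in at least 4 mm while the cover is still on its seat (value of joint tab above 0.004 m and x of cover_lip in the frame of controller below 0.02 m).
2. the cover slides along its seat, past the holding lips (x of cover_lip in the frame of controller between 0.025 and 0.075 m and z of cover_lip in the frame of controller between 0.04 and 0.06 m).
At the end, for the whole second after the job is handed in: The cover rests on the plywood (flat or leaning on the end wall): lip end wholly beyond the housing's end, centre within 250 mm of the controller's centre and under 45 mm above the bench, at rest; loose things within 15 mm of their places (x of cover_lip in the frame of controller above 0.095 m and horizontal distance between cover and controller below 0.25 m and height (world z) of cover below 0.045 m and z of cover_lip in the frame of controller below 0.044 m and linear speed of cover below 0.02 m/s and distance of each of flux_tin, elbow, union_nut, screwdriver from where it was at the start of the episode below 0.015 m); the robot touches nothing.
It fails at once if the cover is lifted or carried: its origin more than 20 mm above its seat height (height (world z) of cover above 0.066 m).
It fails at once if the cover is gripped or shoved hard: over 30 N between fingers and cover (contact force between the fingers and cover above 30 N).
It fails at once if a loose thing (flux tin, elbow, nut, screwdriver) is moved over 15 mm (distance of any of flux_tin, elbow, union_nut, screwdriver from where it was at the start of the episode above 0.015 m).
It also fails if it takes over 34 s, if anything falls off the work surface, if the arm or the gripper's body presses on something with over 40 N, if the wrist force passes 120 N, or if a joint passes its speed limit or range.

ROBOT

A 7-joint arm with a two-finger parallel gripper is mounted at the origin on the work surface. World frame = base frame: x ahead of the robot, y to its left, z up, the work surface at z = 0. Lengths are in mm, angles in rad, forces in N, time in s.
With the tool pointing down it reaches from about 400 to 850 mm from the base axis. Payload 4.5 kg.
Tool frame: the origin (TCP) lies midway between the tips of the shut fingers; the grasp point (between the pads) lies 19 mm behind it (robot.hold_point_z is the z of the grasp point in the tool frame, in mm); z points along the fingers, y is the direction in which the jaws open and shut (so a half turn about z gives the same grasp; the last joint's range is limited). The gripper opens to 85 mm and grips with 20 to 120 N. Pads are 22 mm wide; open, the fingers measure 114 mm over their backs; the gripper's body (76 mm by 85 mm) begins 54 mm behind the grasp point. The pads swing forward as they close: fully open they stand 13 mm farther back than shut.
Start: joints at [-1.178, 0.689, -0.195, 1.565, 0.157, 0.902, -0.215], TCP at [219.451, 585.231, 231.317] pointing down, gripper open.
Joint ranges: [-3.01, 3.01], [-0.46, 2.08], [-1.47, 1.51], [0.13, 2.56], [-1, 4.14], [0.04, 2.09], [-2.66, 2.66]. Speed limits (rad/s): [2.57, 2.57, 3.14, 3.14, 3.14, 3.14, 3.14].

INTERFACE

Orientations are given as a unit quaternion [x, y, z, w].
In Python, from cell import robot, vision gives the robot as it stands.
- The arm moves only by the tool send_rows, never from a script. Its argument "increments" is a list of rows, each an object of numbers: "fingers": the closure in counts, from 0 (fully open) to 255 (shut); "dx", "dy", "dz": the shift along the tool's x, y, z in m; "rx", "ry", "rz": the turn, a rotation vector about the tool's x, y, z in degrees. In form: [{"fingers": .., "dx": .., "dy": .., "dz": .., "rx": .., "ry": .., "rz": ..}, ...]. A call has 1 to 12 rows; each row is the pose to reach, as a shift and turn from the pose commanded when the call began, along the tool's axes at that moment; what a row does not reach only later rows make up. A row lasts 1/10 s, in which the tool goes at most 50 mm and 8.59 degrees, less where a joint would pass 70% of its speed; a pose out of reach is approached as far as the arm can. A call with a gripper value outside its range is refused whole. The fingers move at their own pace and stop on an object; "squeeze" is the grip in N (left out, the last holds). Time passes only in rows, so rows that repeat a pose let the fingers close. It gives the time, the measured TCP pose, the force and the opening at its end, in the units of the state.
- robot.get_state(): the state, without advancing time (a new reading comes with each control period).
- vision.snapshot(name): name is "scene" or "top"; returns a dict with "img" (384x512x3 uint8, red, green, blue), "depth" (384x512 float32, mm along the optical axis (not along the pixel's ray), 0 where there is no reading), "intrinsics" (3x3 intrinsics, pixels), "cam_to_world" (4x4, takes a point from camera to world coordinates). Camera axes: x right, y down, z forward; pixel columns grow to the right and rows downward; lengths in mm; the calibration is good to about 2 mm. A picture is of the moment at which its call begins.
- robot.sign_off(): hands the job in, once; it reports no verdict.
The state is a dict: "time_s": time; "qpos": joint angles; "dq": joint speeds; "tau": joint torques, N m; "tcp_pos": TCP position; "tool_rot": TCP orientation; "contact_force": force on the tool from outside, world axes, zero at the start; "ft_torque": the same for the moment, N m; "gripper_width": opening from 0.0 (shut) to 1.0 (fully open).
Only numpy, scipy, OpenCV 4.12 (cv2) and the standard library are available. Lean on these libraries where they do the work, as an engineer would, in place of code of your own. Each camera call takes 0.05 s, during which the arm holds its last target.

## Working session

There is one attempt and no reset: what is moved stays moved. The work goes in short steps, Python scripts to look and compute and a tool call to move; the robot and the scene stay as the last step left them, time stands still between calls to the robot, and variables do not carry over. Pictures are saved under pics/ and viewed, and the job is handed in when it is done.

Besides the shell and the picture viewer there is one more tool, called in YAML: its name, and indented under it one key for each argument. send_rows: Moves the arm, as the interface text tells. Its arguments: {"type":"object","properties":{"increments":{"type":"array","items":{"type":"object","properties":{"fingers":{"type":"number"},"dx":{"type":"number"},"dy":{"type":"number"},"dz":{"type":"number"},"rx":{"type":"number"},"ry":{"type":"number"},"rz":{"type":"number"}}}},"squeeze":{"type":"number"}},"required":["increments"]}

```bash
mkdir -p pics; ls; cat > h.py <<'E'
import numpy as np,cv2
from cell import robot,vision
def snap(n,tag):
    s=vision.snapshot(n); np.savez(f'{tag}.npz',**s); cv2.imwrite(f'pics/{tag}.png',s['img'][:,:,::-1]); return s
def load(tag): return dict(np.load(f'{tag}.npz'))
def pts(s):
    d=s['depth'];K=s['intrinsics'];v,u=np.mgrid[:d.shape[0],:d.shape[1]]
    P=np.stack([(u-K[0,2])/K[0,0]*d,(v-K[1,2])/K[1,1]*d,d],-1)
    T=s['cam_to_world'];return P@T[:3,:3].T+T[:3,3]
def ray(s,u,v,z):
    K=s['intrinsics'];T=s['cam_to_world'];r=T[:3,:3]@np.array([(u-K[0,2])/K[0,0],(v-K[1,2])/K[1,1],1]);o=T[:3,3];return o+r*(z-o[2])/r[2]
E
python3 - <<'E'
from h import *
for n in ('scene','top'):
    s=snap(n,n+'0'); print(n,s['intrinsics'].tolist(),np.round(s['cam_to_world'],3).tolist())
print(robot.get_state())
E
```

```text
pics
scene [[347.71233516859866, 0.0, 246.6720923320456], [0.0, 347.71233516859866, 190.5718284513237], [0.0, 0.0, 1.0]] [[-0.711, 0.602, -0.364, 808.605], [0.703, 0.602, -0.377, 323.885], [-0.007, -0.524, -0.851, 769.625], [0.0, 0.0, 0.0, 1.0]]
top [[426.1785180873381, 0.0, 248.67652742871607], [0.0, 426.1785180873381, 183.5485300379887], [0.0, 0.0, 1.0]] [[0.0, -0.989, 0.146, 389.834], [-1.0, -0.001, -0.004, 34.872], [0.004, -0.146, -0.989, 1133.4], [0.0, 0.0, 0.0, 1.0]]
{'time_s': 0.1, 'qpos': array([-1.17819749,  0.68990935, -0.19449038,  1.56623999,  0.15726551,
        0.90255163, -0.21509969]), 'dq': array([-5.02268639e-04, -6.19548591e-05, -2.04966006e-04, -2.02200516e-03,
        3.42766652e-04,  8.00160970e-04,  1.15820600e-03]), 'tau': array([-3.88389322e-03, -5.40602016e+01, -1.27150062e+00, -1.58986187e+01,
        9.46554355e-03,  4.34139976e-03,  1.93645565e-05]), 'tcp_pos': array([219.30994896, 584.61651282, 230.55775454]), 'tool_rot': array([ 1.78422705e-01,  9.83953554e-01, -8.56448405e-04, -9.21596932e-05]), 'contact_force': array([ 0.04213843, -0.08135149, -0.08671963]), 'ft_torque': array([-0.04041256, -0.00734103,  0.00105041]), 'gripper_width': 0.9987449676100902}
```

View pics/scene0.png

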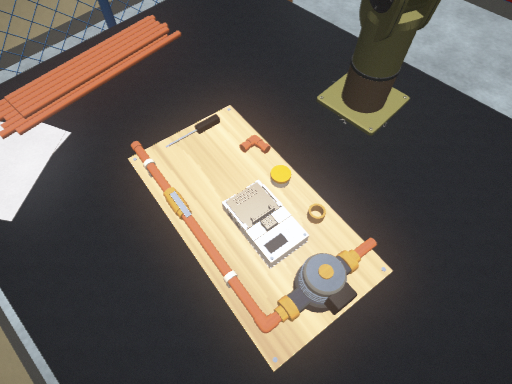

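View pics/top0.png

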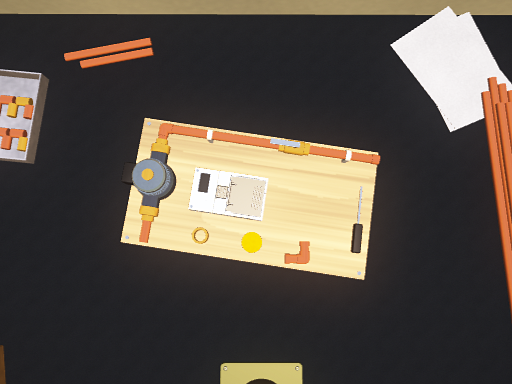

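The scene view shows the controller at about (265,220) and the pump at (323,280). In the top view the controller spans about (190–267, 168–220), with the tab near (222,192) and the grey cover on its right, around (248,196). I'll enlarge both.

```bash
python3 - <<'E'
from h import *
a=load('top0')['img'][155:230,180:280,::-1]; b=load('scene0')['img'][170:270,210:320,::-1]
cv2.imwrite('pics/topz.png',cv2.resize(a,None,fx=8,fy=8,interpolation=cv2.INTER_CUBIC)[:600,:800])
cv2.imwrite('pics/scz.png',cv2.resize(b,None,fx=6,fy=6,interpolation=cv2.INTER_CUBIC)[:600])
# housing: white mask -> plus depth above plywood
for n in ('top0','scene0'):
    s=load(n);P=pts(s);img=s['img'].astype(int)
    z=P[...,2]; print(n,'ply z', np.median(z[(img[...,0]>200)&(img[...,2]<190)&(img[...,1]>160)&(abs(z-12)<12)]))
E
```

```text
top0 ply z 11.052752310115238
scene0 ply z 13.010398965785384
```

View pics/topz.png

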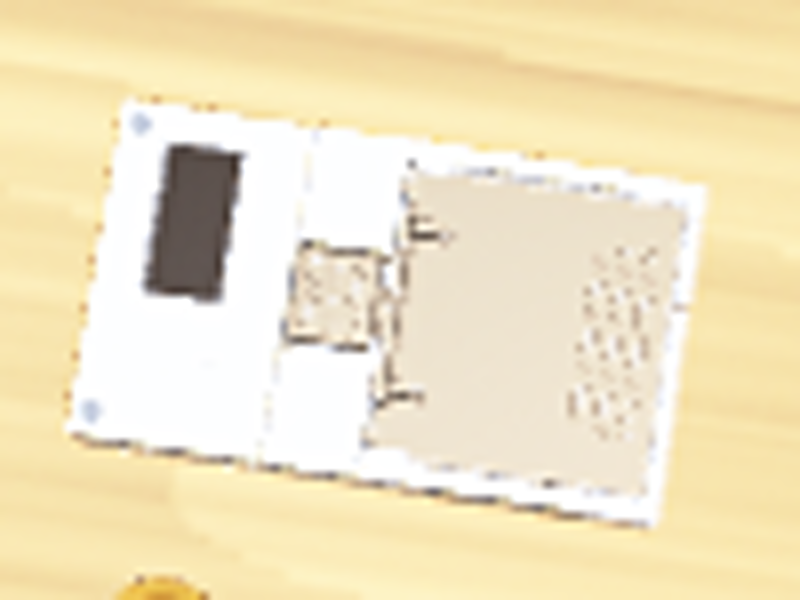

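View pics/scz.png

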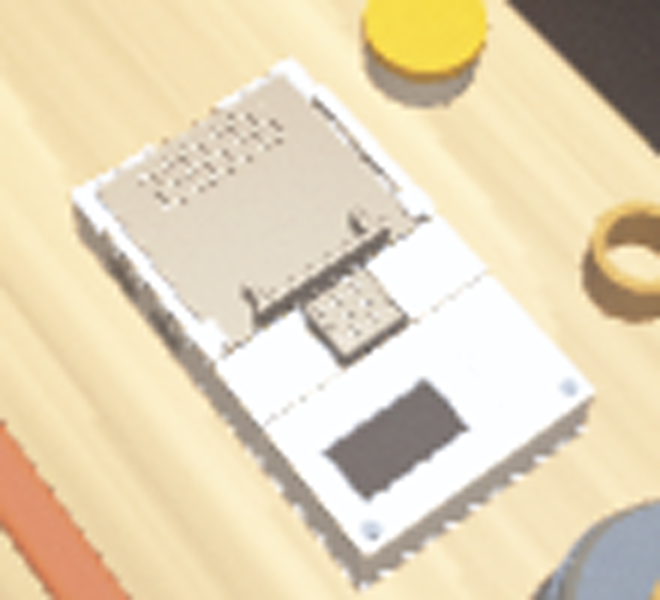

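```bash
python3 - <<'E'
from h import *
off={'top0':(180,155,8),'scene0':(210,170,6)}
def px(n,x,y):
    o=off[n];return (x+.5)/o[2]-.5+o[0],(y+.5)/o[2]-.5+o[1]
C={'top0':dict(padA=(300,242),padB=(385,252),padC=(368,348),padD=(285,338), hFL=(128,98),hNL=(68,432),hFR=(707,187),hNR=(655,525)),
 'scene0':dict(padA=(345,355),padB=(305,315),padC=(358,272),padD=(408,320), hFL=(362,550),hNL=(594,393),hNR=(290,60),hFR=(75,192))}
for n in C:
    s=load(n);P=pts(s);R={}
    for k,(x,y) in C[n].items():
        u,v=px(n,x,y); z=58 if 'pad' in k else (52 if k in('hFL','hNL') else 46)
        R[k]=ray(s,u,v,z)[:2]
    print(n,{k:np.round(r,1).tolist() for k,r in R.items()})
    print(' pad c',np.mean([R['pad'+c] for c in 'ABCD'],0))
    a=R['hFL']+R['hNL'];b=R['hFR']+R['hNR'];d=(b-a)/2
    print(' len',np.hypot(*d),'yaw of ctrl x',np.arctan2(d[1],d[0]),'left edge yaw',np.arctan2(*(R['hFL']-R['hNL'])[::-1]), 'near edge',np.arctan2(*(R['hNR']-R['hNL'])[::-1]),'mid',(a+b)/4)
    pc=np.mean([C[n]['pad'+c] for c in 'ABCD'],0);u,v=px(n,*pc);u,v=int(round(u)),int(round(v))
    print(' pad depth z',np.round(P[v-2:v+3,u-2:u+3,2].ravel(),0), 'xy',np.median(P[v-2:v+3,u-2:u+3,:2].reshape(-1,2),0))
    # white housing via mask
    im=s['img'];hsv=cv2.cvtColor(im,cv2.COLOR_RGB2HSV)
    z=P[...,2]
    m=((hsv[...,1]<25)&(hsv[...,2]>200)|(z>38)&(z<70)).astype(np.uint8)
    o=off[n];mm=np.zeros_like(m);mm[o[1]:o[1]+80 if n=='top0' else o[1]+100,o[0]:o[0]+105]=m[o[1]:o[1]+80 if n=='top0' else o[1]+100,o[0]:o[0]+105]
    nn,l,st,ce=cv2.connectedComponentsWithStats(mm);i=1+np.argmax(st[1:,4])
    Q=P[(l==i)&(z>40)&(z<62)][:,:2].astype(np.float32); print(' rect',cv2.minAreaRect(Q),len(Q))
E
```

```text
top0 {'padA': [545.4, 111.3], 'padB': [542.2, 84.2], 'padC': [511.5, 89.3], 'padD': [514.7, 115.7], 'hFL': [593.2, 167.6], 'hNL': [485.3, 184.7], 'hFR': [565.2, -19.1], 'hNR': [456.2, -1.9]}
 pad c [528.44646185 100.11431502]
 len 188.84511388203936 yaw of ctrl x -1.722332792390386 left edge yaw -0.156963341568675 near edge -1.7253149987927736 mid [524.957237    82.83114571]
 pad depth z [59. 57. 60. 59. 56. 54. 58. 60. 55. 56. 55. 55. 56. 56. 59. 56. 57. 54.
 60. 60. 56. 57. 56. 55. 58.] xy [529.78194835 101.13946348]
 rect ((525.3231201171875, 84.38142395019531), (190.43276977539062, 110.54304504394531), 81.20249938964844) 3075
scene0 {'padA': [542.5, 112.7], 'padB': [541.1, 90.5], 'padC': [513.5, 92.1], 'padD': [515.0, 119.5], 'hFL': [591.8, 168.3], 'hNL': [485.7, 187.4], 'hNR': [456.4, 0.2], 'hFR': [562.5, -16.4]}
 pad c [528.05531323 103.72896314]
 len 188.27111836490667 yaw of ctrl x -1.7269098939882679 left edge yaw -0.17826215057329717 near edge -1.7256629833712362 mid [524.07917949  84.88244972]
 pad depth z [ 60. 770.  62.  61.  59.  58.  60.  62.  59.  62.  58.  60.  57.  60.
  59.  59.  61.  59.  59.  61.  58.  60.  59.  61.  60.] xy [527.83261136 104.45203178]
 rect ((524.9727172851562, 85.28802490234375), (191.37220764160156, 111.06195068359375), 81.59212493896484) 3501
```

Both views agree: controller centre about (524.8, 84.3), slide direction at yaw about -1.724 rad, and pad about (527.6, 101.5, 58). I'll move above the pad with the fingers shut and tool x along the slide axis.

send_rows:
  increments:
    - {"fingers": 255, "dx": -0.038, "dy": -0.0287, "dz": 0, "rx": 0, "ry": 0, "rz": 6.5}
    - {"fingers": 255, "dx": -0.076, "dy": -0.0574, "dz": 0, "rx": 0, "ry": 0, "rz": 13}
    - {"fingers": 255, "dx": -0.115, "dy": -0.086, "dz": 0, "rx": 0, "ry": 0, "rz": 19.5}
    - {"fingers": 255, "dx": -0.153, "dy": -0.115, "dz": 0, "rx": 0, "ry": 0, "rz": 26}
    - {"fingers": 255, "dx": -0.191, "dy": -0.143, "dz": 0, "rx": 0, "ry": 0, "rz": 32.5}
    - {"fingers": 255, "dx": -0.229, "dy": -0.172, "dz": 0, "rx": 0, "ry": 0, "rz": 39}
    - {"fingers": 255, "dx": -0.267, "dy": -0.2, "dz": 0, "rx": 0, "ry": 0, "rz": 45.5}
    - {"fingers": 255, "dx": -0.305, "dy": -0.229, "dz": 0, "rx": 0, "ry": 0, "rz": 52}
    - {"fingers": 255, "dx": -0.344, "dy": -0.258, "dz": 0, "rx": 0, "ry": 0, "rz": 58.5}
    - {"fingers": 255, "dx": -0.382, "dy": -0.287, "dz": 0, "rx": 0, "ry": 0, "rz": 65}
    - {"fingers": 255, "dx": -0.42, "dy": -0.315, "dz": 0, "rx": 0, "ry": 0, "rz": 71.5}
    - {"fingers": 255, "dx": -0.458, "dy": -0.344, "dz": 0, "rx": 0, "ry": 0, "rz": 78.2}
  squeeze: 20

```text
time_s: 1.3
tcp_pos: [528.1, 100.7, 231.1]
tool_rot: [0.76, 0.649, -0.0, -0.0]
contact_force: [1.0, -0.7, 0.2]
gripper_width: 0.001
```

send_rows:
  increments:
    - {"fingers": 255, "dz": 0.04}
    - {"fingers": 255, "dz": 0.08}
    - {"fingers": 255, "dz": 0.12}
    - {"fingers": 255, "dz": 0.145}
    - {"fingers": 255, "dz": 0.155}
    - {"fingers": 255, "dz": 0.155}
    - {"fingers": 255, "dz": 0.155}

```text
validation failed for argument at $.in...
```

```bash
python3 - <<'E'
from h import *
st=robot.get_state(); print(st['tcp_pos'],st['tool_rot'],st['contact_force'])
q=st['tool_rot'];print('yaw x',np.arctan2(2*q[0]*q[1],q[0]**2-q[1]**2))
s=snap('scene','scene1');t=snap('top','top1')
a=t['img'][155:230,180:280,::-1]; b=s['img'][150:250,210:320,::-1]
cv2.imwrite('pics/top1z.png',cv2.resize(a,None,fx=6,fy=6,interpolation=cv2.INTER_CUBIC))
cv2.imwrite('pics/sc1z.png',cv2.resize(b,None,fx=6,fy=6,interpolation=cv2.INTER_CUBIC))
E
```

```text
[528.09491936 100.70782076 231.12199251] [ 7.60456041e-01  6.49389364e-01 -7.11649095e-05 -2.41550139e-04] [ 1.02750353 -0.68725739  0.2470374 ]
yaw x 1.41356240299109
```

View pics/sc1z.png

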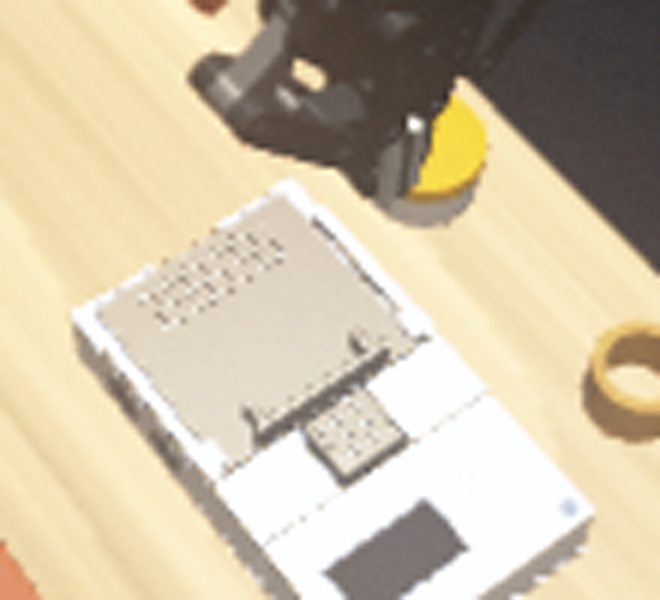

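The call was refused because its rows left out keys, so the arm is still at z = 231 with the fingers shut. I'll resend with full rows.

send_rows:
  increments:
    - {"fingers": 255, "dx": 0, "dy": 0, "dz": 0.04, "rx": 0, "ry": 0, "rz": 0}
    - {"fingers": 255, "dx": 0, "dy": 0, "dz": 0.08, "rx": 0, "ry": 0, "rz": 0}
    - {"fingers": 255, "dx": 0, "dy": 0, "dz": 0.12, "rx": 0, "ry": 0, "rz": 0}
    - {"fingers": 255, "dx": 0, "dy": 0, "dz": 0.145, "rx": 0, "ry": 0, "rz": 0}
    - {"fingers": 255, "dx": 0, "dy": 0, "dz": 0.155, "rx": 0, "ry": 0, "rz": 0}
    - {"fingers": 255, "dx": 0, "dy": 0, "dz": 0.155, "rx": 0, "ry": 0, "rz": 0}
    - {"fingers": 255, "dx": 0, "dy": 0, "dz": 0.155, "rx": 0, "ry": 0, "rz": 0}
  squeeze: 20

```text
time_s: 2.1
tcp_pos: [528.2, 102.6, 77.2]
tool_rot: [0.759, 0.651, 0.001, 0.0]
contact_force: [-1.2, -0.4, -0.2]
gripper_width: 0.0
```

```bash
python3 - <<'E'
from h import *
st=robot.get_state(); print(st['tcp_pos'],st['tool_rot'],st['contact_force'])
q=st['tool_rot'];print('yaw x',np.arctan2(2*q[0]*q[1],q[0]**2-q[1]**2))
s=snap('scene','scene2');t=snap('top','top2')
a=t['img'][155:230,180:280,::-1]; b=s['img'][150:250,210:320,::-1]
cv2.imwrite('pics/top2z.png',cv2.resize(a,None,fx=6,fy=6,interpolation=cv2.INTER_CUBIC))
cv2.imwrite('pics/sc2z.png',cv2.resize(b,None,fx=6,fy=6,interpolation=cv2.INTER_CUBIC))
E
```

```text
[528.16540439 102.61903264  77.18928334] [7.58932275e-01 6.51169107e-01 7.06517307e-04 3.09640069e-04] [-1.1901007  -0.41051452 -0.15264193]
yaw x 1.418248276761162
```

View pics/sc2z.png

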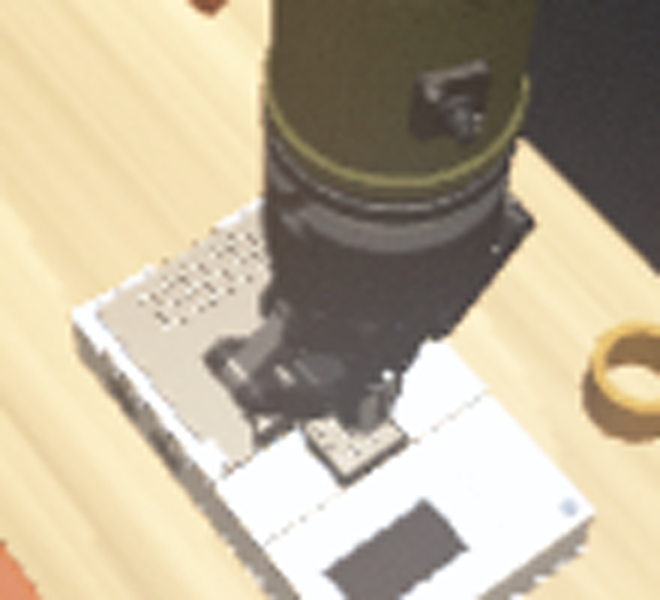

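The fingertips are just above the pad, at about (345,420) in the zoom. I'll press slowly.

send_rows:
  increments:
    - {"fingers": 255, "dx": 0, "dy": 0, "dz": 0.01, "rx": 0, "ry": 0, "rz": 0}
    - {"fingers": 255, "dx": 0, "dy": 0, "dz": 0.016, "rx": 0, "ry": 0, "rz": 0}
    - {"fingers": 255, "dx": 0, "dy": 0, "dz": 0.019, "rx": 0, "ry": 0, "rz": 0}
    - {"fingers": 255, "dx": 0, "dy": 0, "dz": 0.021, "rx": 0, "ry": 0, "rz": 0}
    - {"fingers": 255, "dx": 0, "dy": 0, "dz": 0.0225, "rx": 0, "ry": 0, "rz": 0}
    - {"fingers": 255, "dx": 0, "dy": 0, "dz": 0.024, "rx": 0, "ry": 0, "rz": 0}
    - {"fingers": 255, "dx": 0, "dy": 0, "dz": 0.024, "rx": 0, "ry": 0, "rz": 0}
  squeeze: 20

```text
time_s: 2.9
tcp_pos: [527.4, 102.5, 52.5]
tool_rot: [0.759, 0.651, 0.0, -0.0]
contact_force: [-1.2, 0.6, 5.2]
gripper_width: 0.005
```

```bash
cat > look.py <<'E'
import sys
from h import *
n=sys.argv[1]
st=robot.get_state(); print(st['time_s'],st['tcp_pos'],st['contact_force'])
s=snap('scene','scene'+n);t=snap('top','top'+n)
a=t['img'][155:230,180:300,::-1]; b=s['img'][130:250,190:320,::-1]
a=cv2.resize(a,None,fx=6,fy=6,interpolation=cv2.INTER_CUBIC)[:,:];b=cv2.resize(b,None,fx=4.6,fy=4.6,interpolation=cv2.INTER_CUBIC)
cv2.imwrite(f'pics/t{n}z.png',a);cv2.imwrite(f'pics/s{n}z.png',b)
E
python3 look.py 3
```

```text
2.9 [527.36911811 102.52862448  52.48936302] [-1.17841218  0.64883741  5.22015727]
```

View pics/s3z.png

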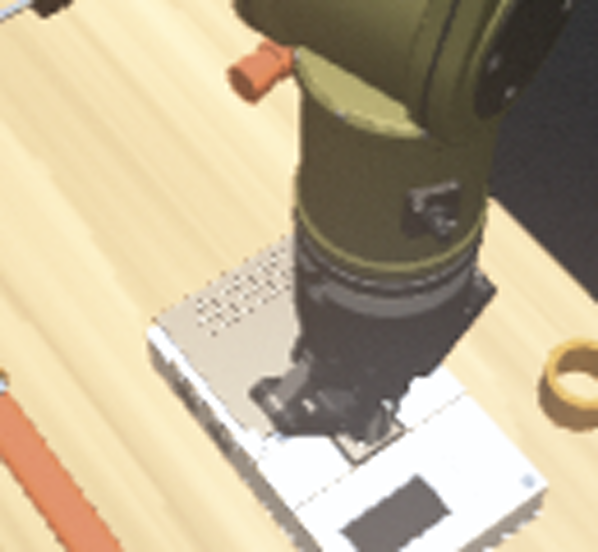

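View pics/t3z.png

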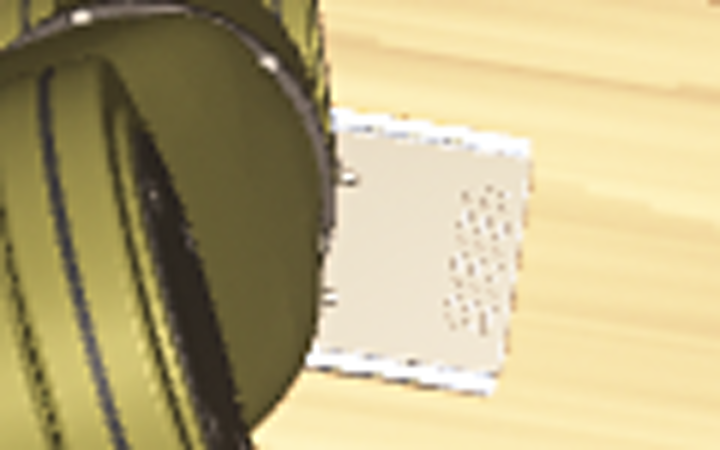

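The cover has sprung out: the white strip past its end in the top view (near x = 520) is now covered, and the force is 5.2 N. I'll press a touch deeper, rise above the pad, then start pushing the lip.

send_rows:
  increments:
    - {"fingers": 255, "dx": 0, "dy": 0, "dz": 0.0007, "rx": 0, "ry": 0, "rz": 0}
    - {"fingers": 255, "dx": 0, "dy": 0, "dz": 0.0007, "rx": 0, "ry": 0, "rz": 0}
    - {"fingers": 255, "dx": 0, "dy": 0, "dz": -0.004, "rx": 0, "ry": 0, "rz": 0}
    - {"fingers": 255, "dx": 0, "dy": 0, "dz": -0.0083, "rx": 0, "ry": 0, "rz": 0}
    - {"fingers": 255, "dx": 0, "dy": 0, "dz": -0.0083, "rx": 0, "ry": 0, "rz": 0}
    - {"fingers": 255, "dx": -0.004, "dy": 0, "dz": -0.0083, "rx": 0, "ry": 0, "rz": 0}
    - {"fingers": 255, "dx": -0.008, "dy": 0, "dz": -0.0083, "rx": 0, "ry": 0, "rz": 0}
    - {"fingers": 255, "dx": -0.011, "dy": 0, "dz": -0.0083, "rx": 0, "ry": 0, "rz": 0}
    - {"fingers": 255, "dx": -0.014, "dy": 0, "dz": -0.0083, "rx": 0, "ry": 0, "rz": 0}
    - {"fingers": 255, "dx": -0.017, "dy": 0, "dz": -0.0083, "rx": 0, "ry": 0, "rz": 0}
    - {"fingers": 255, "dx": -0.02, "dy": 0, "dz": -0.0083, "rx": 0, "ry": 0, "rz": 0}
    - {"fingers": 255, "dx": -0.022, "dy": 0, "dz": -0.0083, "rx": 0, "ry": 0, "rz": 0}
  squeeze: 20

```text
time_s: 4.2
tcp_pos: [524.1, 80.3, 60.5]
tool_rot: [0.759, 0.651, -0.0, -0.0]
contact_force: [0.5, 0.5, 0.6]
gripper_width: 0.004
```

```bash
python3 look.py 4
```

```text
4.2 [524.0985373   80.27765978  60.54290263] [0.51615706 0.52724479 0.59013964]
```

View pics/s4z.png

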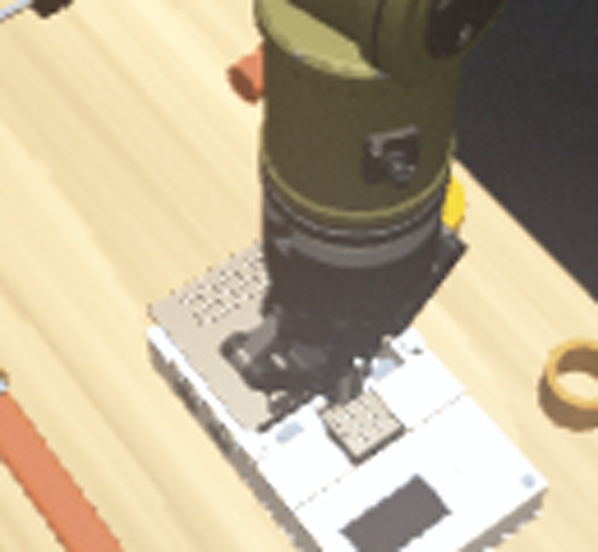

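View pics/t4z.png

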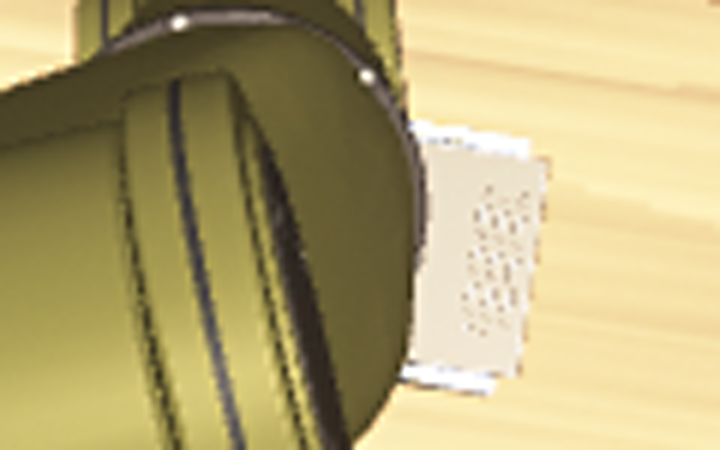

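The tab has sprung back up, and the cover has slid straight, about 8 mm past the sprung position (its right edge in the top view is now at x ≈ 548). I'll keep pushing and drop slightly once clear of the pad.

send_rows:
  increments:
    - {"fingers": 255, "dx": -0.004, "dy": 0, "dz": 0, "rx": 0, "ry": 0, "rz": 0}
    - {"fingers": 255, "dx": -0.008, "dy": 0, "dz": 0, "rx": 0, "ry": 0, "rz": 0}
    - {"fingers": 255, "dx": -0.012, "dy": 0, "dz": 0.001, "rx": 0, "ry": 0, "rz": 0}
    - {"fingers": 255, "dx": -0.015, "dy": 0, "dz": 0.003, "rx": 0, "ry": 0, "rz": 0}
    - {"fingers": 255, "dx": -0.018, "dy": 0, "dz": 0.005, "rx": 0, "ry": 0, "rz": 0}
    - {"fingers": 255, "dx": -0.021, "dy": 0, "dz": 0.006, "rx": 0, "ry": 0, "rz": 0}
    - {"fingers": 255, "dx": -0.024, "dy": 0, "dz": 0.006, "rx": 0, "ry": 0, "rz": 0}
    - {"fingers": 255, "dx": -0.027, "dy": 0, "dz": 0.006, "rx": 0, "ry": 0, "rz": 0}
    - {"fingers": 255, "dx": -0.03, "dy": 0, "dz": 0.006, "rx": 0, "ry": 0, "rz": 0}
  squeeze: 20

```text
time_s: 5.2
tcp_pos: [519.5, 50.7, 54.6]
tool_rot: [0.759, 0.651, -0.0, -0.0]
contact_force: [0.2, 0.7, 0.3]
gripper_width: 0.003
```

```bash
python3 look.py 5
```

```text
5.2 [519.51555066  50.65333832  54.58695405] [0.19091982 0.74067118 0.28066141]
```

View pics/s5z.png

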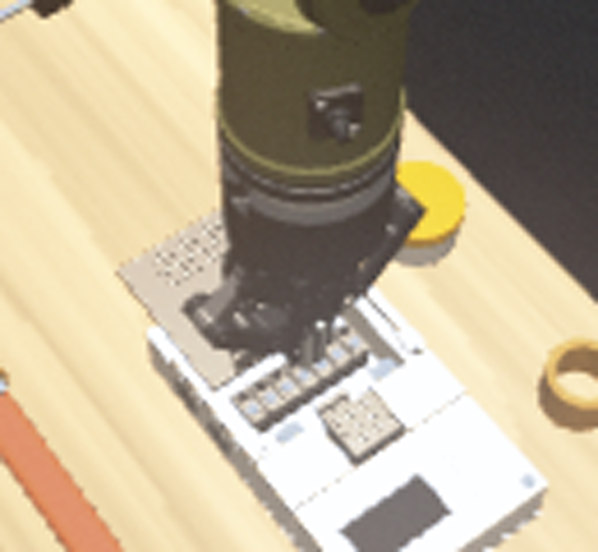

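View pics/t5z.png

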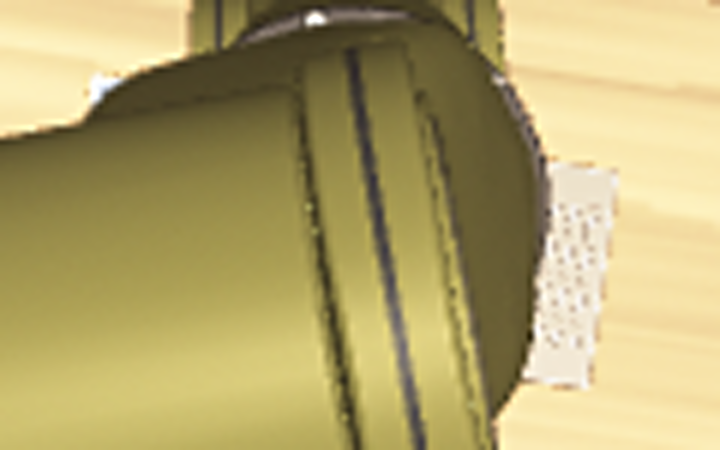

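The cover is sliding straight with its lip at about x = 45, and the terminal block is exposed. I'll push on through the tipping point.

send_rows:
  increments:
    - {"fingers": 255, "dx": -0.003, "dy": 0, "dz": 0, "rx": 0, "ry": 0, "rz": 0}
    - {"fingers": 255, "dx": -0.006, "dy": 0, "dz": 0, "rx": 0, "ry": 0, "rz": 0}
    - {"fingers": 255, "dx": -0.009, "dy": 0, "dz": 0, "rx": 0, "ry": 0, "rz": 0}
    - {"fingers": 255, "dx": -0.012, "dy": 0, "dz": 0, "rx": 0, "ry": 0, "rz": 0}
    - {"fingers": 255, "dx": -0.015, "dy": 0, "dz": 0, "rx": 0, "ry": 0, "rz": 0}
    - {"fingers": 255, "dx": -0.018, "dy": 0, "dz": 0, "rx": 0, "ry": 0, "rz": 0}
    - {"fingers": 255, "dx": -0.018, "dy": 0, "dz": 0, "rx": 0, "ry": 0, "rz": 0}
  squeeze: 20

```text
time_s: 6.0
tcp_pos: [516.7, 32.3, 54.6]
tool_rot: [0.759, 0.651, -0.0, 0.0]
contact_force: [0.2, 0.9, 0.1]
gripper_width: -0.001
```

```bash
python3 look.py 6
```

```text
6.0 [516.6535572   32.30591834  54.57561456] [0.17338241 0.85747933 0.10177492]
```

View pics/s6z.png

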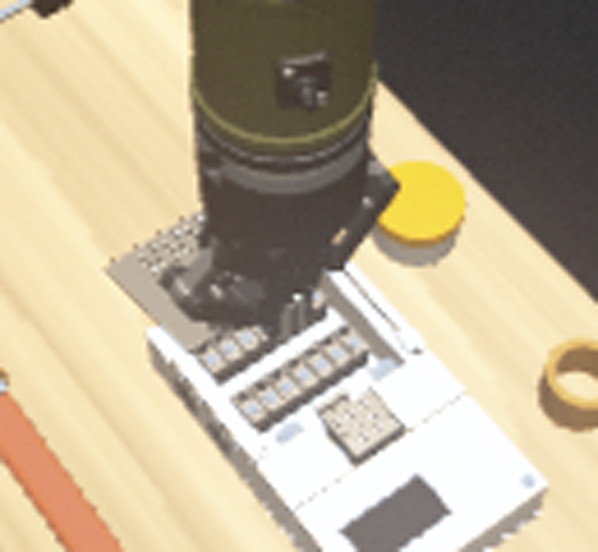

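View pics/t6z.png

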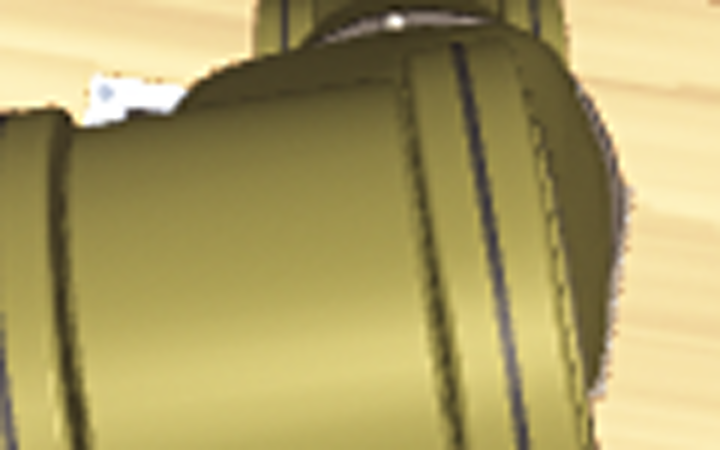

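The cover has begun to tip: its plate is darker in the scene view. I'll continue.

send_rows:
  increments:
    - {"fingers": 255, "dx": -0.003, "dy": 0, "dz": 0, "rx": 0, "ry": 0, "rz": 0}
    - {"fingers": 255, "dx": -0.006, "dy": 0, "dz": 0, "rx": 0, "ry": 0, "rz": 0}
    - {"fingers": 255, "dx": -0.009, "dy": 0, "dz": 0, "rx": 0, "ry": 0, "rz": 0}
    - {"fingers": 255, "dx": -0.012, "dy": 0, "dz": 0, "rx": 0, "ry": 0, "rz": 0}
    - {"fingers": 255, "dx": -0.015, "dy": 0, "dz": 0, "rx": 0, "ry": 0, "rz": 0}
    - {"fingers": 255, "dx": -0.018, "dy": 0, "dz": 0, "rx": 0, "ry": 0, "rz": 0}
    - {"fingers": 255, "dx": -0.018, "dy": 0, "dz": 0, "rx": 0, "ry": 0, "rz": 0}
  squeeze: 20

```text
time_s: 6.8
tcp_pos: [514.0, 14.6, 54.6]
tool_rot: [0.759, 0.651, -0.0, 0.0]
contact_force: [0.8, -0.1, 0.3]
gripper_width: 0.001
```

```bash
python3 look.py 7
```

```text
6.8 [513.99744598  14.60424349  54.60485354] [ 0.76430832 -0.13963246  0.25130193]
```

View pics/s7z.png

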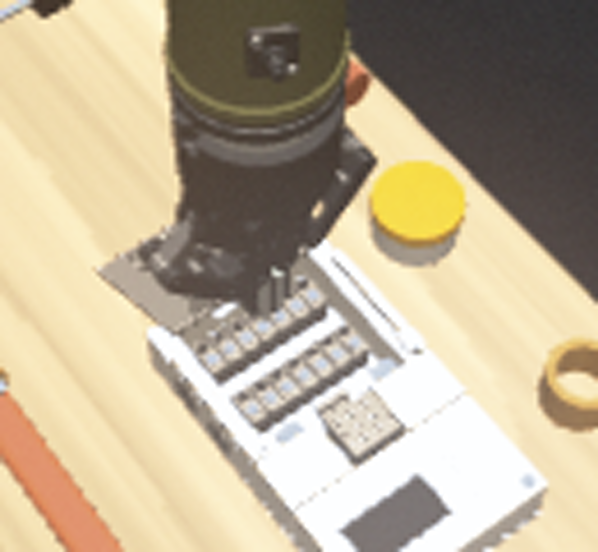

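The cover's nose is on the plywood and the plate is leaning on the end wall. Continuing the push.

send_rows:
  increments:
    - {"fingers": 255, "dx": -0.003, "dy": 0, "dz": 0, "rx": 0, "ry": 0, "rz": 0}
    - {"fingers": 255, "dx": -0.006, "dy": 0, "dz": 0, "rx": 0, "ry": 0, "rz": 0}
    - {"fingers": 255, "dx": -0.009, "dy": 0, "dz": 0, "rx": 0, "ry": 0, "rz": 0}
    - {"fingers": 255, "dx": -0.012, "dy": 0, "dz": 0, "rx": 0, "ry": 0, "rz": 0}
    - {"fingers": 255, "dx": -0.015, "dy": 0, "dz": 0, "rx": 0, "ry": 0, "rz": 0}
    - {"fingers": 255, "dx": -0.018, "dy": 0, "dz": 0, "rx": 0, "ry": 0, "rz": 0}
    - {"fingers": 255, "dx": -0.021, "dy": 0, "dz": 0, "rx": 0, "ry": 0, "rz": 0}
    - {"fingers": 255, "dx": -0.021, "dy": 0, "dz": 0, "rx": 0, "ry": 0, "rz": 0}
  squeeze: 20

```text
time_s: 7.7
tcp_pos: [510.8, -6.2, 54.6]
tool_rot: [0.759, 0.651, -0.0, 0.0]
contact_force: [-0.5, -0.4, 0.3]
gripper_width: 0.002
```

```bash
python3 look.py 8
```

```text
7.7 [510.80710402  -6.16309085  54.58865428] [-0.49604316 -0.35671834  0.33441689]
```

View pics/s8z.png

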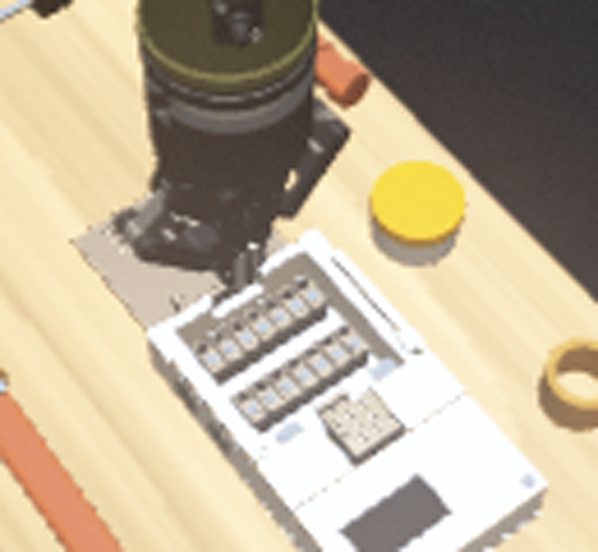

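The cover appears to have dropped off just beyond the end wall. I'll go straight up and away for a clear look.

send_rows:
  increments:
    - {"fingers": 255, "dx": 0, "dy": 0, "dz": -0.02, "rx": 0, "ry": 0, "rz": 0}
    - {"fingers": 255, "dx": 0, "dy": 0, "dz": -0.06, "rx": 0, "ry": 0, "rz": 0}
    - {"fingers": 255, "dx": 0, "dy": 0, "dz": -0.1, "rx": 0, "ry": 0, "rz": 0}
    - {"fingers": 255, "dx": 0.03, "dy": 0, "dz": -0.14, "rx": 0, "ry": 0, "rz": 0}
    - {"fingers": 255, "dx": 0.07, "dy": 0, "dz": -0.17, "rx": 0, "ry": 0, "rz": 0}
    - {"fingers": 255, "dx": 0.11, "dy": 0, "dz": -0.18, "rx": 0, "ry": 0, "rz": 0}
    - {"fingers": 255, "dx": 0.15, "dy": 0, "dz": -0.18, "rx": 0, "ry": 0, "rz": 0}
    - {"fingers": 255, "dx": 0.19, "dy": 0, "dz": -0.18, "rx": 0, "ry": 0, "rz": 0}
    - {"fingers": 255, "dx": 0.22, "dy": 0, "dz": -0.18, "rx": 0, "ry": 0, "rz": 0}
    - {"fingers": 255, "dx": 0.22, "dy": 0, "dz": -0.18, "rx": 0, "ry": 0, "rz": 0}
  squeeze: 20

```text
time_s: 8.8
tcp_pos: [543.7, 219.1, 234.3]
tool_rot: [0.756, 0.654, 0.002, -0.002]
contact_force: [-0.9, -0.3, 0.5]
gripper_width: 0.0
```

```bash
python3 look.py 9; python3 - <<'E'
from h import *
ex=np.array([-.153,-.988]);ey=np.array([.988,-.153]);c=np.array([524.8,84.3])
for n in('top9','scene9'):
    P=pts(load(n));D=P[...,:2]-c;cx=D@ex;cy=D@ey
    for a in range(90,210,8):
        m=(cx>a)&(cx<a+8)&(abs(cy)<40); print(n,a,np.round(np.percentile(P[m][:,2],[10,50,90,99]),0),end=';')
    print()
# motion of loose things: diff colour centroids
a,b=load('top0')['img'],load('top9')['img']
for k,(u0,u1,v0,v1) in dict(tin=(235,270,228,256),elbow=(280,318,236,270),nut=(188,212,224,246),screw=(350,366,185,256)).items():
    d=np.abs(a[v0:v1,u0:u1].astype(int)-b[v0:v1,u0:u1]).mean(); print(k,'mean diff',round(d,2))
E
```

```text
8.8 [543.65995469 219.07160494 234.26575072] [-0.9450886  -0.33176414  0.47527108]
top9 90 [21. 34. 44. 45.];top9 98 [18. 21. 37. 40.];top9 106 [17. 20. 25. 33.];top9 114 [17. 19. 22. 23.];top9 122 [16. 19. 21. 23.];top9 130 [16. 18. 20. 22.];top9 138 [15. 18. 20. 21.];top9 146 [15. 17. 20. 23.];top9 154 [14. 17. 20. 21.];top9 162 [13. 16. 19. 20.];top9 170 [14. 16. 18. 20.];top9 178 [12. 16. 18. 20.];top9 186 [ 8. 10. 13. 15.];top9 194 [ 8. 11. 15. 16.];top9 202 [ 8. 11. 14. 15.];
scene9 90 [29. 38. 45. 47.];scene9 98 [33. 37. 39. 40.];scene9 106 [20. 22. 26. 32.];scene9 114 [19. 21. 23. 24.];scene9 122 [19. 21. 22. 24.];scene9 130 [18. 20. 21. 23.];scene9 138 [18. 20. 21. 22.];scene9 146 [18. 19. 21. 22.];scene9 154 [17. 19. 21. 22.];scene9 162 [17. 19. 20. 22.];scene9 170 [16. 18. 20. 21.];scene9 178 [16. 17. 19. 20.];scene9 186 [12. 14. 15. 16.];scene9 194 [11. 13. 15. 16.];scene9 202 [11. 13. 15. 16.];
tin mean diff 0.43
elbow mean diff 0.53
nut mean diff 0.67
screw mean diff 0.66
```

View pics/s9z.png

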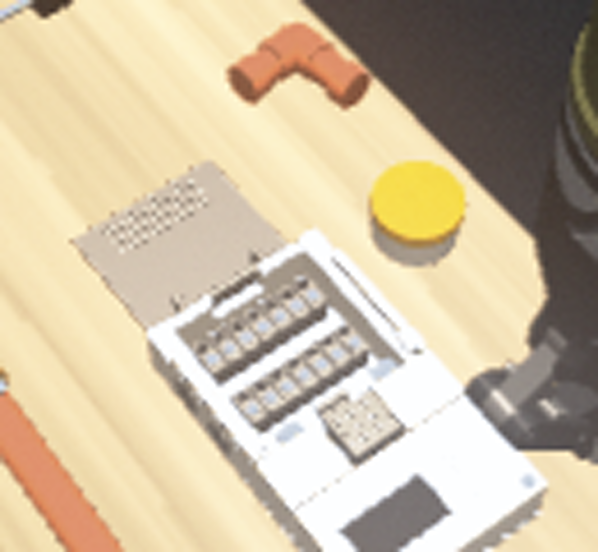

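View pics/top9.png

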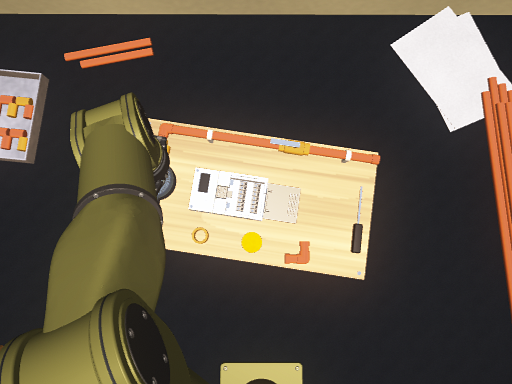

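The cover is on the plywood and the loose things are unmoved. But the lip end looks close to the end wall, and the plate slopes by about 4 mm, so I'll measure it more exactly.

```bash
python3 - <<'E'
from h import *
t=load('top9');s=load('scene9')
a=t['img'][170:230,240:310,::-1];b=s['img'][155:205,200:265,::-1]
cv2.imwrite('pics/t9zz.png',cv2.resize(a,None,fx=10,fy=10,interpolation=cv2.INTER_CUBIC))
cv2.imwrite('pics/s9zz.png',cv2.resize(b,None,fx=11,fy=11,interpolation=cv2.INTER_CUBIC))
# nose edge: grey->wood transitions along controller x using saturation sampled on plane z=16
ex=np.array([-.153,-.988]);ey=np.array([.988,-.153]);c=np.array([524.8,84.3])
for n,sn in(('top',t),('scene',s)):
    T=np.linalg.inv(sn['cam_to_world']);K=sn['intrinsics']
    hsv=cv2.cvtColor(sn['img'],cv2.COLOR_RGB2HSV)[...,1].astype(np.float32)
    def prof(z,xs,ys):
        p=np.zeros((len(ys),len(xs)),np.float32)
        X=c+xs[None,:,None]*ex+ys[:,None,None]*ey
        W=np.concatenate([X,np.full(X.shape[:2]+(1,),z),np.ones(X.shape[:2]+(1,))],-1)@T.T
        u=W[...,0]/W[...,2]*K[0,0]+K[0,2];v=W[...,1]/W[...,2]*K[1,1]+K[1,2]
        return cv2.remap(hsv,u.astype(np.float32),v.astype(np.float32),cv2.INTER_LINEAR)
    xs=np.arange(160,210,1.)
    p=prof(16,xs,np.arange(-35,36,5.)); 
    e=[]
    for r in p:
        lo,hi=r[:15].mean(),r[-12:].mean();i=np.argmax(r>(lo+hi)/2);e.append(xs[i])
    print(n,'nose x',e,'mean',np.mean(e))
    xs=np.arange(60,112,2.)
    # open end of housing (top rim z 44)
    g=cv2.cvtColor(sn['img'],cv2.COLOR_RGB2GRAY).astype(np.float32);hs=hsv;
    hsv=g;p=prof(44,xs,np.arange(-20,21,4.)).mean(0);print(n,'gray @z44',dict(zip(xs.astype(int).tolist(),p.round().astype(int).tolist())))
E
```

```text
top nose x [np.float64(187.0), np.float64(187.0), np.float64(186.0), np.float64(185.0), np.float64(186.0), np.float64(187.0), np.float64(186.0), np.float64(185.0), np.float64(186.0), np.float64(187.0), np.float64(186.0), np.float64(185.0), np.float64(186.0), np.float64(187.0), np.float64(186.0)] mean 186.13333333333333
top gray @z44 {60: 248, 62: 231, 64: 216, 66: 207, 68: 205, 70: 211, 72: 211, 74: 177, 76: 147, 78: 163, 80: 229, 82: 255, 84: 255, 86: 254, 88: 252, 90: 251, 92: 251, 94: 236, 96: 187, 98: 202, 100: 218, 102: 222, 104: 230, 106: 230, 108: 229, 110: 229}
scene nose x [np.float64(185.0), np.float64(184.0), np.float64(185.0), np.float64(185.0), np.float64(184.0), np.float64(185.0), np.float64(186.0), np.float64(184.0), np.float64(185.0), np.float64(186.0), np.float64(185.0), np.float64(184.0), np.float64(185.0), np.float64(185.0), np.float64(184.0)] mean 184.8
scene gray @z44 {60: 201, 62: 200, 64: 201, 66: 190, 68: 164, 70: 143, 72: 145, 74: 162, 76: 165, 78: 164, 80: 192, 82: 219, 84: 221, 86: 193, 88: 153, 90: 150, 92: 173, 94: 206, 96: 201, 98: 190, 100: 192, 102: 196, 104: 200, 106: 201, 108: 201, 110: 201}
```

View pics/t9zz.png

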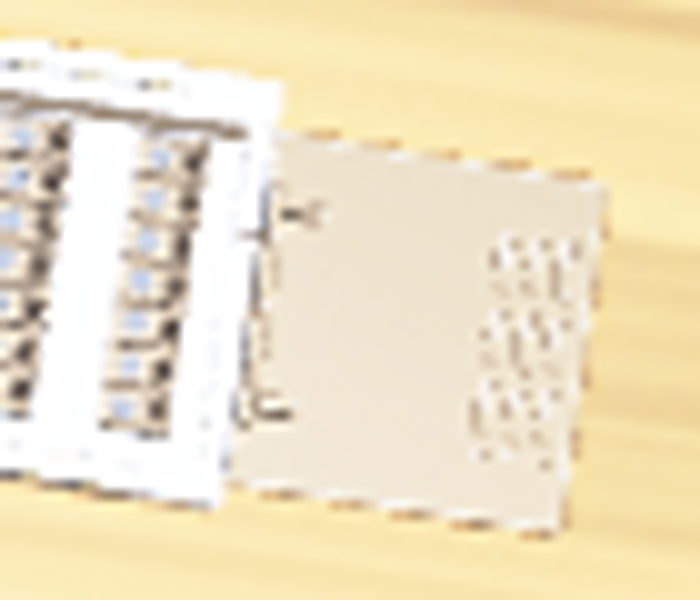

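View pics/s9zz.png

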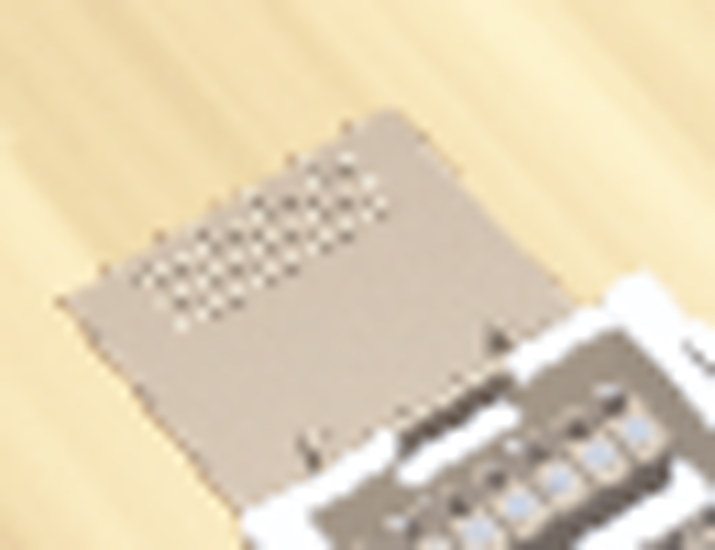

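```bash
python3 look.py 10; python3 - <<'E'
from h import *
ex=np.array([-.153,-.988]);ey=np.array([.988,-.153]);c=np.array([524.8,84.3])
for n in('top10','scene10'):
    P=pts(load(n));D=P[...,:2]-c;cx=D@ex;cy=D@ey;z=P[...,2]
    m=(abs(cy)<28)&(cx>85)&(cx<112)&(z>10)&(z<60)
    o=np.argsort(cx[m]);print(n,[(round(float(a)),round(float(b))) for a,b in zip(cx[m][o][::4],z[m][o][::4])])
    m=(abs(cy)<40)&(cx>108)&(cx<182)&(z<40)&(z>5);A=np.c_[cx[m]-145,cy[m],np.ones(m.sum())];print(' plane slope x,y, z@145',np.linalg.lstsq(A,z[m],rcond=None)[0])
    m=(abs(cy)<40)&(cx>195)&(cx<260)&(z<40)&(z>0);A=np.c_[cx[m]-145,cy[m],np.ones(m.sum())];print(' ply slope',np.linalg.lstsq(A,z[m],rcond=None)[0])
E
```

```text
8.9 [543.83155351 212.48077341 234.22648338] [-0.51166312 -1.8159888  -0.09890386]
top10 [(85, 13), (86, 16), (86, 15), (87, 13), (87, 14), (88, 15), (88, 12), (89, 15), (89, 33), (89, 34), (90, 40), (90, 21), (91, 22), (91, 46), (92, 27), (92, 45), (93, 32), (93, 27), (94, 28), (94, 38), (95, 27), (96, 11), (96, 21), (97, 24), (97, 31), (97, 36), (98, 34), (98, 36), (99, 32), (99, 42), (100, 35), (100, 37), (101, 36), (101, 20), (102, 19), (102, 18), (103, 21), (104, 22), (104, 28), (104, 23), (105, 17), (105, 22), (106, 19), (106, 20), (107, 21), (107, 21), (108, 22), (108, 20), (109, 25), (109, 24), (110, 14), (110, 17), (111, 22), (111, 14), (112, 19)]
 plane slope x,y, z@145 [-5.85107293e-02 -8.58429838e-04  1.75581872e+01]
 ply slope [ 2.47510089e-04 -3.71972416e-03  1.10268203e+01]
scene10 [(87, 27), (87, 37), (87, 46), (88, 27), (88, 35), (88, 44), (88, 18), (88, 39), (88, 30), (88, 37), (88, 35), (88, 21), (88, 19), (88, 24), (88, 31), (89, 31), (89, 30), (89, 18), (89, 37), (89, 24), (89, 24), (90, 39), (90, 29), (91, 47), (91, 31), (91, 29), (92, 45), (92, 30), (93, 46), (94, 28), (95, 31), (95, 28), (96, 27), (96, 32), (96, 30), (96, 34), (96, 34), (97, 37), (97, 38), (98, 39), (98, 39), (99, 37), (100, 36), (105, 32), (107, 27), (108, 21), (109, 21), (110, 23), (110, 20), (111, 21), (112, 20)]
 plane slope x,y, z@145 [-5.50335665e-02  7.97016016e-04  1.95507215e+01]
 ply slope [ 3.02089748e-03 -9.62699476e-05  1.29650000e+01]
```

```bash
python3 - <<'E'
from h import *
ex=np.array([-.153,-.988]);ey=np.array([.988,-.153]);c=np.array([524.8,84.3])
s=load('scene10')
for x,y,z in((395,440,44),(515,378,44),(395,440,46),(515,378,46),(400,475,28),(520,410,28)):
    r=ray(s,(x+.5)/11-.5+200,(y+.5)/11-.5+155,z)[:2]-c;print(x,y,z,np.round([r@ex,r@ey],1))
P=pts(s);D=P[...,:2]-c;cx=D@ex;cy=D@ey;z=P[...,2]
m=(cx>91)&(cx<95)&(abs(cy)<60);o=np.argsort(cy[m]);print([(round(float(a)),round(float(b))) for a,b in zip(cy[m][o],z[m][o])])
E
```

```text
395 440 44 [92.  14.8]
515 378 44 [ 89.4 -16.1]
395 440 46 [90.9 15.4]
515 378 46 [ 88.4 -15.4]
400 475 28 [92.  14.1]
520 410 28 [ 89.9 -17.7]
[(-54, 47), (-52, 45), (-48, 47), (-47, 45), (-43, 45), (-41, 45), (-40, 44), (-35, 45), (-34, 45), (-30, 45), (-28, 44), (-28, 44), (-26, 45), (-23, 47), (-17, 48), (-17, 31), (-13, 30), (-13, 31), (-12, 28), (-7, 30), (-7, 31), (-6, 28), (-4, 28), (-2, 28), (2, 30), (4, 30), (5, 29), (8, 30), (9, 29), (16, 44), (19, 45), (20, 44), (24, 46), (28, 46), (30, 46), (33, 45), (34, 43), (37, 46), (39, 45), (42, 45), (45, 48), (48, 45), (50, 46), (53, 46), (55, 45), (55, 27), (55, 35), (55, 41), (55, 23), (56, 13), (58, 15), (59, 12)]
```

```bash
python3 - <<'E'
from h import *
print(robot.get_state()['qpos'],robot.get_state()['tcp_pos'])
ex=np.array([-.153,-.988]);ey=np.array([.988,-.153]);c=np.array([524.8,84.3])
for n in('top10','scene10'):
    P=pts(load(n));D=P[...,:2]-c;cx=D@ex;cy=D@ey;z=P[...,2]
    for a in range(40,96,4):
        m=(abs(cy)<14)&(cx>a)&(cx<a+4);print(a,np.round(np.percentile(z[m],[5,50,95]),0),end='; ')
    print()
E
```

```text
[-0.5212697   0.63036366  0.12465767  1.70067613 -0.09913638  0.81780361
 -0.50699349] [544.22550674 210.27546745 234.4735378 ]
40 [30. 33. 36.]; 44 [12. 15. 20.]; 48 [11. 15. 19.]; 52 [12. 14. 18.]; 56 [12. 15. 19.]; 60 [31. 32. 35.]; 64 [31. 34. 36.]; 68 [31. 34. 37.]; 72 [30. 34. 38.]; 76 [30. 34. 38.]; 80 [12. 14. 18.]; 84 [11. 15. 18.]; 88 [15. 27. 30.]; 92 [14. 27. 31.]; 
40 [34. 35. 37.]; Traceback (most recent call last):
  File "<stdin>", line 7, in <module>
    return _quantile_unchecked(
        a, q, axis, out, overwrite_input, method, keepdims, weights)
    return _ureduce(a,
                    func=_quantile_ureduce_func,
    ...<5 lines>...
                    overwrite_input=overwrite_input,
                    method=method)
    r = func(a, **kwargs)
    result = _quantile(arr,
                       quantiles=q,
    ...<2 lines>...
                       out=out,
                       weights=wgt)
    slices_having_nans = np.isnan(arr[-1, ...])
                                  ~~~^^^^^^^^^
IndexError: index -1 is out of bounds for axis 0 with size 0
```

The lip face reads about 96 mm in both views, just past the 95 mm end wall. That is only about 1 mm of margin. To gain some, I'll touch the plate lightly from above and drag it a few millimetres further along +x.

send_rows:
  increments:
    - {"fingers": 255, "dx": -0.04, "dy": 0, "dz": 0, "rx": 0, "ry": 0, "rz": 0}
    - {"fingers": 255, "dx": -0.085, "dy": 0, "dz": 0, "rx": 0, "ry": 0, "rz": 0}
    - {"fingers": 255, "dx": -0.13, "dy": 0, "dz": 0, "rx": 0, "ry": 0, "rz": 0}
    - {"fingers": 255, "dx": -0.175, "dy": 0, "dz": 0, "rx": 0, "ry": 0, "rz": 0}
    - {"fingers": 255, "dx": -0.22, "dy": 0, "dz": 0, "rx": 0, "ry": 0, "rz": 0}
    - {"fingers": 255, "dx": -0.258, "dy": 0, "dz": 0.02, "rx": 0, "ry": 0, "rz": 0}
    - {"fingers": 255, "dx": -0.258, "dy": 0, "dz": 0.06, "rx": 0, "ry": 0, "rz": 0}
    - {"fingers": 255, "dx": -0.258, "dy": 0, "dz": 0.1, "rx": 0, "ry": 0, "rz": 0}
    - {"fingers": 255, "dx": -0.258, "dy": 0, "dz": 0.14, "rx": 0, "ry": 0, "rz": 0}
    - {"fingers": 255, "dx": -0.258, "dy": 0, "dz": 0.175, "rx": 0, "ry": 0, "rz": 0}
    - {"fingers": 255, "dx": -0.258, "dy": 0, "dz": 0.185, "rx": 0, "ry": 0, "rz": 0}
    - {"fingers": 255, "dx": -0.258, "dy": 0, "dz": 0.185, "rx": 0, "ry": 0, "rz": 0}
  squeeze: 20

```text
time_s: 10.2
tcp_pos: [504.0, -44.1, 48.9]
tool_rot: [0.76, 0.65, -0.001, -0.001]
contact_force: [-0.0, -0.4, -0.6]
gripper_width: 0.001
```

send_rows:
  increments:
    - {"fingers": 255, "dx": 0, "dy": 0, "dz": 0.01, "rx": 0, "ry": 0, "rz": 0}
    - {"fingers": 255, "dx": 0, "dy": 0, "dz": 0.02, "rx": 0, "ry": 0, "rz": 0}
    - {"fingers": 255, "dx": 0, "dy": 0, "dz": 0.025, "rx": 0, "ry": 0, "rz": 0}
    - {"fingers": 255, "dx": 0, "dy": 0, "dz": 0.025, "rx": 0, "ry": 0, "rz": 0}
    - {"fingers": 255, "dx": 0, "dy": 0, "dz": 0.025, "rx": 0, "ry": 0, "rz": 0}
  squeeze: 20

```text
time_s: 10.7
tcp_pos: [505.3, -42.9, 24.8]
tool_rot: [0.759, 0.651, 0.0, 0.0]
contact_force: [0.4, -0.5, 0.1]
gripper_width: -0.0
```

send_rows:
  increments:
    - {"fingers": 255, "dx": 0, "dy": 0, "dz": 0.001, "rx": 0, "ry": 0, "rz": 0}
    - {"fingers": 255, "dx": 0, "dy": 0, "dz": 0.002, "rx": 0, "ry": 0, "rz": 0}
    - {"fingers": 255, "dx": 0, "dy": 0, "dz": 0.003, "rx": 0, "ry": 0, "rz": 0}
    - {"fingers": 255, "dx": 0, "dy": 0, "dz": 0.0035, "rx": 0, "ry": 0, "rz": 0}
    - {"fingers": 255, "dx": 0, "dy": 0, "dz": 0.004, "rx": 0, "ry": 0, "rz": 0}
    - {"fingers": 255, "dx": 0, "dy": 0, "dz": 0.004, "rx": 0, "ry": 0, "rz": 0}
  squeeze: 20

```text
time_s: 11.3
tcp_pos: [505.1, -42.9, 20.5]
tool_rot: [0.759, 0.651, -0.0, -0.0]
contact_force: [-0.0, 0.2, -0.2]
gripper_width: 0.0
```

send_rows:
  increments:
    - {"fingers": 255, "dx": 0, "dy": 0, "dz": 0.0005, "rx": 0, "ry": 0, "rz": 0}
    - {"fingers": 255, "dx": 0, "dy": 0, "dz": 0.0008, "rx": 0, "ry": 0, "rz": 0}
    - {"fingers": 255, "dx": 0, "dy": 0, "dz": 0.0008, "rx": 0, "ry": 0, "rz": 0}
  squeeze: 20

```text
time_s: 11.6
tcp_pos: [505.2, -43.0, 19.8]
tool_rot: [0.759, 0.651, 0.0, 0.0]
contact_force: [0.1, 0.1, 0.6]
gripper_width: -0.001
```

send_rows:
  increments:
    - {"fingers": 255, "dx": 0, "dy": 0, "dz": 0.0004, "rx": 0, "ry": 0, "rz": 0}
    - {"fingers": 255, "dx": 0, "dy": 0, "dz": 0.0006, "rx": 0, "ry": 0, "rz": 0}
    - {"fingers": 255, "dx": 0, "dy": 0, "dz": 0.0006, "rx": 0, "ry": 0, "rz": 0}
  squeeze: 20

```text
time_s: 11.9
tcp_pos: [505.2, -42.9, 19.7]
tool_rot: [0.759, 0.651, 0.0, 0.0]
contact_force: [-0.9, 0.0, 5.9]
gripper_width: 0.001
```

Contact is light, at about 6 N. Now the slow drag.

send_rows:
  increments:
    - {"fingers": 255, "dx": -0.0015, "dy": 0, "dz": 0, "rx": 0, "ry": 0, "rz": 0}
    - {"fingers": 255, "dx": -0.003, "dy": 0, "dz": 0, "rx": 0, "ry": 0, "rz": 0}
    - {"fingers": 255, "dx": -0.0045, "dy": 0, "dz": 0, "rx": 0, "ry": 0, "rz": 0}
    - {"fingers": 255, "dx": -0.006, "dy": 0, "dz": 0, "rx": 0, "ry": 0, "rz": 0}
    - {"fingers": 255, "dx": -0.008, "dy": 0, "dz": 0, "rx": 0, "ry": 0, "rz": 0}
    - {"fingers": 255, "dx": -0.01, "dy": 0, "dz": 0, "rx": 0, "ry": 0, "rz": 0}
    - {"fingers": 255, "dx": -0.01, "dy": 0, "dz": 0, "rx": 0, "ry": 0, "rz": 0}
  squeeze: 20

```text
time_s: 12.6
tcp_pos: [504.5, -51.8, 19.7]
tool_rot: [0.759, 0.651, 0.001, 0.0]
contact_force: [0.4, 1.5, 5.2]
gripper_width: 0.0
```

send_rows:
  increments:
    - {"fingers": 255, "dx": 0, "dy": 0, "dz": -0.005, "rx": 0, "ry": 0, "rz": 0}
    - {"fingers": 255, "dx": 0, "dy": 0, "dz": -0.03, "rx": 0, "ry": 0, "rz": 0}
    - {"fingers": 255, "dx": 0, "dy": 0, "dz": -0.07, "rx": 0, "ry": 0, "rz": 0}
    - {"fingers": 255, "dx": 0, "dy": 0, "dz": -0.11, "rx": 0, "ry": 0, "rz": 0}
    - {"fingers": 255, "dx": 0.03, "dy": 0, "dz": -0.15, "rx": 0, "ry": 0, "rz": 0}
    - {"fingers": 255, "dx": 0.07, "dy": 0, "dz": -0.18, "rx": 0, "ry": 0, "rz": 0}
    - {"fingers": 255, "dx": 0.11, "dy": 0, "dz": -0.21, "rx": 0, "ry": 0, "rz": 0}
    - {"fingers": 255, "dx": 0.155, "dy": 0, "dz": -0.21, "rx": 0, "ry": 0, "rz": 0}
    - {"fingers": 255, "dx": 0.2, "dy": 0, "dz": -0.21, "rx": 0, "ry": 0, "rz": 0}
    - {"fingers": 255, "dx": 0.24, "dy": 0, "dz": -0.21, "rx": 0, "ry": 0, "rz": 0}
    - {"fingers": 255, "dx": 0.26, "dy": 0, "dz": -0.21, "rx": 0, "ry": 0, "rz": 0}
    - {"fingers": 255, "dx": 0.26, "dy": 0, "dz": -0.21, "rx": 0, "ry": 0, "rz": 0}
  squeeze: 20

```text
time_s: 13.8
tcp_pos: [542.7, 207.6, 228.8]
tool_rot: [0.757, 0.653, 0.0, -0.001]
contact_force: [0.1, 0.1, -0.6]
gripper_width: -0.002
```

```bash
python3 look.py 11; python3 - <<'E'
from h import *
ex=np.array([-.153,-.988]);ey=np.array([.988,-.153]);c=np.array([524.8,84.3])
for n in('top','scene'):
    sn=load(n+'11');T=np.linalg.inv(sn['cam_to_world']);K=sn['intrinsics']
    hsv=cv2.cvtColor(sn['img'],cv2.COLOR_RGB2HSV)[...,1].astype(np.float32)
    xs=np.arange(165,220,1.);ys=np.arange(-35,36,5.)
    X=c+xs[None,:,None]*ex+ys[:,None,None]*ey
    W=np.concatenate([X,np.full(X.shape[:2]+(1,),16),np.ones(X.shape[:2]+(1,))],-1)@T.T
    u=W[...,0]/W[...,2]*K[0,0]+K[0,2];v=W[...,1]/W[...,2]*K[1,1]+K[1,2]
    p=cv2.remap(hsv,u.astype(np.float32),v.astype(np.float32),cv2.INTER_LINEAR)
    e=[xs[np.argmax(r>(r[:12].mean()+r[-12:].mean())/2)] for r in p];print(n,'nose',np.mean(e),e[0],e[-1])
    P=pts(sn);D=P[...,:2]-c;cx=D@ex;cy=D@ey;z=P[...,2]
    m=(abs(cy)<40)&(cx>115)&(cx<180)&(z<40)&(z>5);A=np.c_[cx[m]-145,cy[m],np.ones(m.sum())];print(' plane',np.linalg.lstsq(A,z[m],rcond=None)[0])
a,b=load('top0')['img'],load('top11')['img']
for k,(u0,u1,v0,v1) in dict(tin=(235,270,228,256),elbow=(280,318,236,270),nut=(188,212,224,246),screw=(350,366,185,256)).items():
    print(k,'diff',round(np.abs(a[v0:v1,u0:u1].astype(int)-b[v0:v1,u0:u1]).mean(),2))
E
```

```text
13.8 [542.65268818 207.630962   228.84902261] [ 0.09589035  0.14312262 -0.64850304]
top nose 194.8 196.0 194.0
 plane [-6.28845463e-02  1.28789332e-03  1.80067298e+01]
scene nose 193.8 194.0 194.0
 plane [-6.28934515e-02  2.31095003e-03  2.02265485e+01]
tin diff 0.42
elbow diff 0.53
nut diff 0.75
screw diff 0.66
```

View pics/s11z.png

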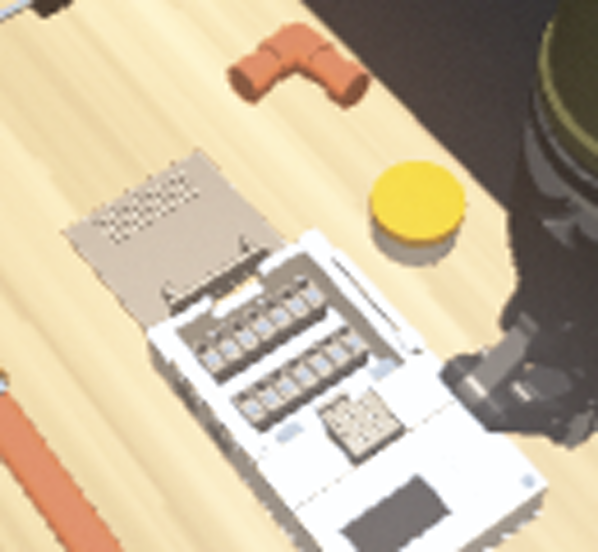

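The cover moved 9 mm: its nose is now at x ≈ 194 and its lip at ≈ 104, with wood visible between the lip and the wall at (238,292). The arm is clear, so I'm handing in.

```bash
python3 -c "
from cell import robot
print(robot.sign_off(), robot.get_state()['time_s'])"
```

```text
the job is handed in; nothing more can be done
the job is handed in; nothing more can be done
```

The terminal cover is off the zone controller and lying on the plywood just beyond it, with the terminals bare. I handed the job in after about 14 s of the 34 s allowed; no verdict was reported.

**What I did:** With the fingers shut, I pressed the snap tab about 6 mm (5.2 N measured 0.7 mm above the deepest point). The cover sprung loose, and I pushed it by its lip straight along the seat until it tipped off the end. Its lip then sat only about 1 mm past the end wall. To get more clearance I touched the plate lightly from above (about 6 N) and slid it another 9 mm. The cover was never gripped or lifted.

**Last checks:**
- **Cover position:** its far edge measured 194.8 mm (top view) and 193.8 mm (scene view) along the slide axis. That puts the lip at about 104 mm, against the 95 mm needed, with plywood visible in between.
- **Cover height and distance:** the plate's upper face is about 18–20 mm above the bench at mid-plate. The cover's centre is about 150 mm from the controller's centre, against a limit of 250 mm.
- **Loose things:** the tin, elbow, nut and screwdriver show no visible change from the first picture.
- **Arm:** it was clear of everything, with contact force near zero.

**Disagreements:**
- The plate does not lie quite flat; it slopes about 3.5° with the lip end higher, and the slope stayed after the extra slide, so something on its underside may be holding it up.
- The two cameras differ by about 2 mm in height and 1 mm in position.
- One move call was refused because its rows left out some values, so I resent it in full; the arm did not move on the refused call.

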